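# Hold the drawer's child lock open with its key

## Robot

A 6-joint arm with a two-finger parallel gripper is mounted at the origin on the work surface. World frame = base frame: x ahead of the robot, y to its left, z up, the work surface at z = 0. Lengths are in m, angles in rad, forces in N, time in s.
With the tool pointing down it reaches from about 0.35 to 0.775 m from the base axis. Payload 7.3 kg.
Tool frame: the origin (TCP) lies on the mounting face of the last link; the fingertips stand 178 mm ahead of it and the grasp point (between the pads) lies 159 mm ahead of it (robot.grip_depth is the distance from the TCP to the grasp point, in m); z points along the fingers, y is the line along which they close (so a half turn about z gives the same grasp; the last joint's range is limited). The gripper opens to 92 mm and grips with 3 to 60 N. Pads are 19 mm wide; open, the fingers measure 130 mm over their backs; the gripper's body (75 mm by 190 mm) begins 47 mm behind the grasp point.
Start: joints at [-1.264, 0.342, 1.524, -0, 1.275, -0.146], TCP at [0.23, -0.472, 0.405] pointing down, gripper open.
Joint ranges: [-2.53, 2.53], [-0.77, 2.02], [0.04, 2.7], [-1, 4.14], [0.28, 2.66], [-3.11, 3.11]. Speed limits (rad/s): [2.57, 2.57, 3.14, 3.14, 3.14, 3.14].

## Interface

Orientations are given as [roll, pitch, yaw] about the fixed x, y, z axes, in that order (R = Rz(yaw) Ry(pitch) Rx(roll)).
In Python, from cell import observe, cams, robot, models gives the robot as it stands.
- The arm moves only by the shell command python3 -m jog 'ROWS' [FORCE]. ROWS is JSON, a list of rows, each a list of 3 entries, a list of its own where there are three numbers: the shift along the tool's x, y, z each as a share of 0.4 m, from -1 to 1, then the turn about the tool's z as a share of pi rad, from -1 to 1, then the closure, from 0 (fully open) to 1 (shut). In form: [[[x, y, z], turn, jaw], ...]. A call has 1 to 12 rows; each row is the pose to reach, as a shift and turn from the pose commanded when the call began, along the tool's axes at that moment, turning the shorter way round; what a row does not reach only later rows make up. A row lasts 1/8 s, in which the tool goes at most 62.5 mm and 10.7 degrees, less where a joint would pass 70% of its speed; a pose out of reach is approached as far as the arm can. A call with a number of a shift or a turn outside -1 to 1 is refused whole. A call with a gripper value outside its range is refused whole. The fingers move at their own pace and stop on an object; FORCE is the grip in N (left out, the last holds). Time passes only in rows, so rows that repeat a pose let the fingers close. It gives the time, the measured TCP pose, the force, the opening and the grip force at its end, in the units of the state.
- observe(): the state, without advancing time (a new reading comes with each control period).
- cams.read_camera(name): name is "scene" or "top"; returns the picture (400x640x3 uint8, red, green, blue); there is no depth.
- cams.camera_model(name): a dict with "camera_matrix" (3x3 intrinsics, pixels), "k1" (the pictures are not rectified: a ray, as slopes to the right and down, at radius r is drawn at 1 + k1 r^2 times it, then the intrinsics apply), "pose" (4x4, takes a point from camera to world coordinates). Camera axes: x right, y down, z forward; pixel columns grow to the right and rows downward; lengths in m; the calibration is good to about 2 mm. A picture is of the moment at which its call begins. camera_model takes no time and is no camera call.
- robot.hand_in(): hands the job in; it is judged then, once.
Trained networks look in the newest picture that a camera, given by its name, has taken for a name from the list of things; names that differ only in an ending like _2 or _b are one class to them, and where a whole thing is asked for, a point or a joint stands for the part that bears it (a point fixed in the world has none). Each returns a list of dicts, best first, with "confidence" (0 to 1); they miss things now and then, are a little off and sometimes report something else, mostly with a low value. They report only what shows in the picture. A call takes as long as a camera call.
- models.find_in(target, camera): "position" ([x, y, z] in m, in world coordinates, good to about 4 mm: the middle of the surface that is visible of it).
- models.pinpoint(target, camera): "position" ([x, y, z] in m, in world coordinates, good to about 4 mm: a listed point, or the origin of a listed thing).
The state is a dict: "time": time; "qpos": joint angles; "qvel": joint speeds; "joint_efforts": joint torques, N m; "tool_pos": TCP position; "tool_rot": TCP orientation; "contact_force": force on the tool from outside, world axes, zero at the start; "torque": the same for the moment, N m; "opening": finger opening in m; "grip_force": force on a finger pad.
Only numpy, scipy, OpenCV 4.12 (cv2) and the standard library are available. Lean on these libraries where they do the work, as an engineer would, in place of code of your own. Each camera call takes 0.05 s, during which the arm holds its last target. There are 200 camera calls.

## Task

Take the key with the flat rectangular grip out of the key stand, push its blade down into the keyhole on top of the drawer unit, past the sticky pins until its collar sits on the lock face, and turn it a quarter turn clockwise (seen from above) to the stop. The lock springs back, so finish while still gripping the key and holding it fully turned and fully home. Leave the two spare keys in the stand and do not disturb the glass jar on the drawer unit.

Things in the scene. Friction and masses are not known exactly. Their poses are not given: they have to be found in the camera images.
- key: Loose key, 60 g, upright in the stand, blade down. Origin at the blade's tip; z up to the grip, y wide, x thin. Blade 16 mm (y) by 5 mm (x), z 0 to 7 mm; round neck 6 mm across above it; collar disc 20 mm across, z 20 to 24; shank 10 mm across to z 48; black flat rectangular grip 34 mm (y) by 10 mm (x), z 46 to 76. A half turn about z gives the same key.
- key_grip (a point): Centre of the key's rectangular grip, 61 mm above the key's origin. Pinch it across its 10 mm thickness (along the key's x).
- spare_round: Spare key with a round disc grip (34 mm across, 10 mm thick along x), otherwise the same height; origin at its blade tip, axes as for the key. Leave it in the stand.
- spare_stub: Spare key with an upright round stub grip (20 mm across, z 46 to 72 mm); origin at its blade tip, axes as for the key. Leave it in the stand.
- key_stand: Fixed grey block 55 x 170 x 30 mm, origin at the centre of its underside, on the counter. Three slots in its top, in a row along its y, 58 mm apart, each 7 mm (x) by 18 mm (y), 25 mm deep. The keys stand in them in any order, 20 mm deep, collars on the block's top, blades wide along its y.
- lock_face (a point): Centre of the keyhole, level with the lock's top face, 130 mm above the counter; z up, x to the unit's rear. Slot 18 mm (y) by 7 mm (x), 1.5 mm chamfer, through a fixed 6 mm plate, 56 mm square. Below it the turning core has an 18 x 6.8 mm recess. The key is home with its tip 20 mm below the face and its collar on the face; only with the blade below the plate can it turn.
- lock_core (a joint): Angle of the turning core, rad: 0 at rest, recess in line with the keyhole; grows clockwise from above; stop at 1.6; a 0.05 N m/rad spring turns it back. The blade has some 0.1 rad of play, so the key turns farther than the core. Four spring pins in it, 10 mm below the face, resist the blade with about 5 to 15 N until it is past them. A steel bolt beside the lock draws back as it turns.
- jar: Closed glass jar 60 mm across, 85 mm tall, standing on the drawer unit's deck at the rear left. Origin at the centre of its underside. Leave it standing.
- drawer_unit: Fixed white plastic drawer unit, 240 (x) x 300 (y) mm, deck 100 mm above the counter; origin at the centre of its underside, front to -x. The steel lock block (56 x 56 mm, 30 mm high) stands on the deck, 45 mm in front of its centre; a bolt and keeper reach 73 mm to its left (+y), lower than the lock face.

How it is judged:
By the outcome, as a careful person would: the job done as asked, in the order asked, and still so for the second after the job is handed in, while the arm keeps its last pose, push and grip.
It also fails if it takes over 42 s, if anything falls off the work surface, if the arm or the gripper's body presses on something with over 40 N, if the wrist force passes 120 N, or if a joint passes its speed limit or range.

## Working session

There is one attempt and no reset: what is moved stays moved. The work goes in short steps, Python scripts to look and compute and a shell command to move; the robot and the scene stay as the last step left them, time stands still between calls to the robot, and variables do not carry over. Pictures are saved under pics/ and viewed, at most 10 in all, crops included, and the job is handed in when it is done.

```bash
mkdir -p pics; python3 - <<'E'
from cell import observe,cams,robot,models
import cv2,numpy as np
for c in ["scene","top"]:
    im=cams.read_camera(c); cv2.imwrite(f"pics/{c}0.png",im[:,:,::-1])
    m=cams.camera_model(c); print(c,np.round(m["camera_matrix"],1).tolist(),m["k1"],np.round(m["pose"],4).tolist())
    for n in ["key","key_grip","spare_round","spare_stub","key_stand","lock_face","jar","drawer_unit"]:
        print(n,[(np.round(d["position"],4).tolist(),round(d["confidence"],2)) for d in models.pinpoint(n,c)][:3])
s=observe();print(s)
E
```

```text
scene [[449.1, 0.0, 320.6], [0.0, 449.1, 198.4], [0.0, 0.0, 1.0]] 0.0281715648768563 [[0.8983, 0.3064, -0.3149, 0.9038], [0.4393, -0.6345, 0.636, -0.6724], [-0.0049, -0.7096, -0.7046, 0.7806], [0.0, 0.0, 0.0, 1.0]]
key [([0.5323, -0.2424, 0.0094], 0.69)]
key_grip [([0.5339, -0.2474, 0.0711], 0.56)]
spare_round [([0.5392, -0.3587, 0.0111], 0.79), ([0.5359, -0.2463, 0.0718], 0.66)]
spare_stub [([0.5351, -0.3018, 0.0066], 0.72)]
key_stand [([0.5345, -0.3031, -0.002], 0.66)]
lock_face [([0.5624, 0.1717, 0.1327], 0.69)]
jar [([0.671, 0.2442, 0.1025], 0.65)]
drawer_unit [([0.6081, 0.1668, 0.0037], 0.71), ([0.5357, -0.3046, -0.0025], 0.7)]
top [[511.4, 0.0, 311.8], [0.0, 511.4, 201.3], [0.0, 0.0, 1.0]] -0.16015093467847605 [[-0.0182, -0.9901, 0.1395, 0.4313], [-0.9998, 0.0176, -0.0056, -0.0543], [0.003, -0.1396, -0.9902, 1.1874], [0.0, 0.0, 0.0, 1.0]]
key [([0.535, -0.2453, 0.012], 0.41)]
key_grip [([0.5358, -0.2443, 0.0755], 0.64)]
spare_round [([0.5384, -0.3619, 0.0126], 0.47)]
spare_stub [([0.5389, -0.3079, 0.0153], 0.6)]
key_stand [([0.5335, -0.3019, -0.0006], 0.75)]
lock_face [([0.563, 0.1666, 0.1238], 0.74), ([0.5361, -0.244, 0.0084], 0.57)]
jar [([0.6739, 0.2416, 0.101], 0.68)]
drawer_unit [([0.6075, 0.1713, -0.0009], 0.57)]
{'time': 0.9, 'qpos': array([-1.26400489e+00,  3.41968603e-01,  1.52412931e+00,  2.89500979e-05,
        1.27541928e+00, -1.46005588e-01]), 'qvel': array([ 0.00021023, -0.00144991,  0.00109035, -0.0004249 , -0.00072105,
       -0.00015922]), 'joint_efforts': array([ 1.49677358e-03, -4.31118357e+01, -2.44480813e+01,  7.19444663e-02,
        4.82281123e-02, -1.15537028e-05]), 'tool_pos': array([ 0.22969499, -0.4720708 ,  0.40474657]), 'tool_rot': array([ 3.14151397e+00, -1.64236830e-05,  4.52788601e-01]), 'contact_force': array([-0.32482746,  0.84998271,  0.05778771]), 'torque': array([ 0.00767973, -0.01406821,  0.01658523]), 'grip_force': 0.0, 'opening': 0.09177646560549427}
```

```bash
python3 - <<'E'
import cv2,numpy as np
a=cv2.imread("pics/top0.png"); s=cv2.imread("pics/scene0.png")
from cell import cams
def proj(c,p):
    m=cams.camera_model(c);q=np.linalg.inv(m["pose"])@np.append(p,1);u=q[:2]/q[2];u=u*(1+m["k1"]*(u@u));K=m["camera_matrix"];return K[:2,:2]@u+K[:2,2]
def crop(im,c,p,z):
    u,v=proj(c,p).astype(int);w,h=400//z//2,300//z//2
    print(c,u-w,v-h)
    return cv2.resize(im[max(v-h,0):v+h,max(u-w,0):u+w],(400,300),interpolation=cv2.INTER_CUBIC)
k=np.array([.535,-.303,.05]);l=np.array([.563,.169,.13])
cv2.imwrite("pics/crops.png",np.vstack([np.hstack([crop(a,"top",k,3),crop(a,"top",l,3)]),np.hstack([crop(s,"scene",k,2),crop(s,"scene",l,2)])]))
E
```

```text
top 353 174
top 136 161
scene 134 212
scene 247 51
```

View pics/crops.png

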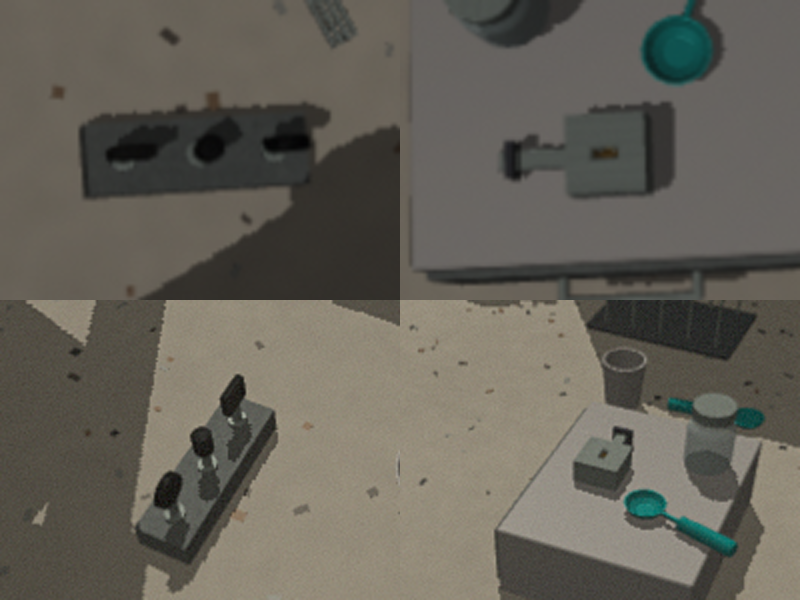

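View pics/scene0.png

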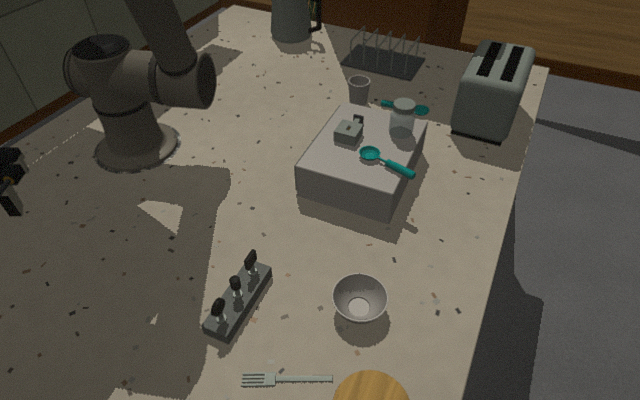

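The scene and crops show the rectangular-grip key at the +y (left) end of the stand, top px ~(396,225). The stub is in the middle and the round spare at the -y end. The keyhole is at top px ~(337,212) and scene px ~(348,128). A teal ladle lies on the deck, right of the lock. Next I'll measure the yaws more exactly.

```bash
cat > h.py <<'E'
import cv2,numpy as np
from cell import cams
def proj(c,p):
    m=cams.camera_model(c);q=np.linalg.inv(m["pose"])@np.append(p,1);u=q[:2]/q[2];u=u*(1+m["k1"]*(u@u));K=m["camera_matrix"];return K[:2,:2]@u+K[:2,2]
def back(c,px,z):
    m=cams.camera_model(c);K=m["camera_matrix"];d=(np.array(px,float)-K[:2,2])/K[0,0];u=d.copy()
    for _ in range(20): u=d/(1+m["k1"]*(u@u))
    r=m["pose"][:3,:3]@np.append(u,1);o=m["pose"][:3,3];return o+r*(z-o[2])/r[2]
def box(im,c,ctr,yaw,pts,col,z,u0,v0):
    R=np.array([[np.cos(yaw),-np.sin(yaw)],[np.sin(yaw),np.cos(yaw)]])
    q=[]
    for x,y,h in pts:
        p=proj(c,np.append(ctr[:2]+R@[x,y],h)); q.append((p+.5-[u0,v0])*z)
    cv2.polylines(im,[np.round(q).astype(int)],True,col,1,cv2.LINE_AA)
def rect(a,b,h): return [(a,b,h),(-a,b,h),(-a,-b,h),(a,-b,h)]
E
python3 - <<'E'
from h import *
S=(np.array([.536,-.303]),np.radians(3));L=(np.array([.563,.169]),np.radians(3))
out=[]
for c,w in (("top",(351,205,90,50)),("top",(294,190,90,50)),("scene",(195,240,90,110)),("scene",(325,107,45,50))):
    im=cv2.imread(f"pics/{c}0.png");u0,v0,W,H=w;z=4 if W<50 or c=="top" else 3
    z={90:4.4,45:8}[W] if H==50 else 3.6
    im=cv2.resize(im[v0:v0+H,u0:u0+W],None,fx=z,fy=z,interpolation=cv2.INTER_CUBIC)
    im=cv2.convertScaleAbs(im,alpha=1.8)
    if v0 in(205,240): box(im,c,*S,rect(.0275,.085,.03),(0,0,255),z,u0,v0)
    else:
        box(im,c,*L,rect(.028,.028,.13),(0,0,255),z,u0,v0); box(im,c,*L,rect(.0035,.009,.13),(0,255,0),z,u0,v0)
    out.append(cv2.copyMakeBorder(im,0,max(0,(220 if c=="top" else 396)-im.shape[0]),0,max(0,396-im.shape[1]),0)[:396,:396])
cv2.imwrite("pics/fit1.png",cv2.resize(np.vstack([np.hstack([out[0],out[1]]),np.hstack([out[2],out[3]])]),None,fx=.96,fy=.96))
E
```

```text
(no output)
```

View pics/fit1.png

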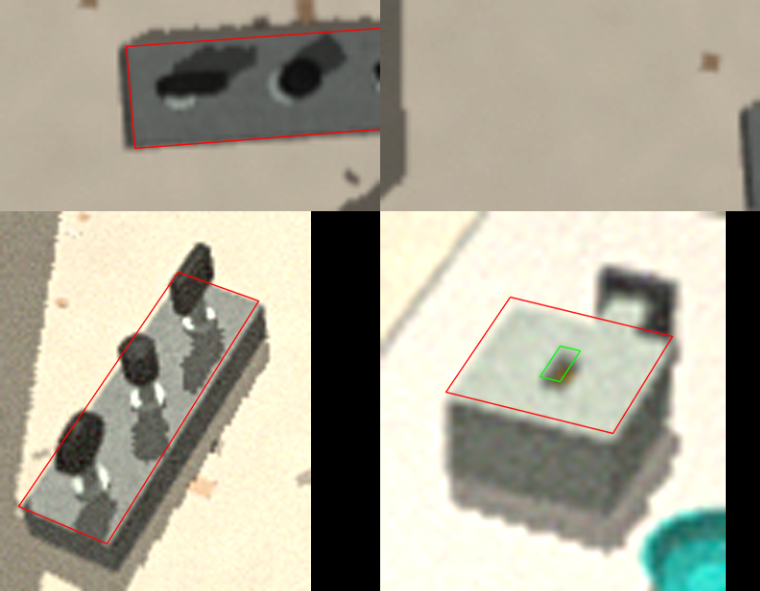

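The top-view fit puts the stand yaw at about 3° and agrees to within ~1 px. The scene view is shifted about 1.5 px, which I put down to camera bias. Next I move to hover above the key.

```bash
python3 -m jog '[[[0.93,-0.176,0.187],-0.372,0.3],[[0.93,-0.176,0.187],-0.372,0.3],[[0.93,-0.176,0.187],-0.372,0.3],[[0.93,-0.176,0.187],-0.372,0.3],[[0.93,-0.176,0.187],-0.372,0.3],[[0.93,-0.176,0.187],-0.372,0.3],[[0.93,-0.176,0.187],-0.372,0.3],[[0.93,-0.176,0.187],-0.372,0.3],[[0.93,-0.176,0.187],-0.372,0.3],[[0.93,-0.176,0.187],-0.372,0.3]]' 30
python3 - <<'E'
from h import *
from cell import observe
im=cv2.imread("pics/top0.png");u0,v0,W,H=158,185,90,50
im=cv2.convertScaleAbs(cv2.resize(im[v0:v0+H,u0:u0+W],None,fx=8,fy=8,interpolation=cv2.INTER_CUBIC),alpha=1.6)
L=(np.array([.563,.169]),np.radians(3))
box(im,"top",*L,rect(.028,.028,.13),(0,0,255),8,u0,v0); box(im,"top",*L,rect(.0035,.009,.13),(0,255,0),8,u0,v0)
cv2.imwrite("pics/lockfit.png",im)
s=observe();print(s["time"],s["opening"],s["tool_pos"],s["tool_rot"],s["qpos"])
E
```

```text
time: 2.15
tool_pos: [0.5325, -0.2472, 0.3305]
tool_rot: [3.141, 0.001, 1.619]
contact_force: [-0.7, 0.6, 0.1]
opening: 0.0646
grip_force: 0.0
2.15 0.06463357654174359 [ 0.53253889 -0.24722444  0.33047526] [3.14108439e+00 5.96373307e-04 1.61866255e+00] [-5.65078721e-01  5.19231788e-01  1.45511057e+00 -2.12549034e-04
  1.16649148e+00 -6.12861560e-01]
```

View pics/lockfit.png

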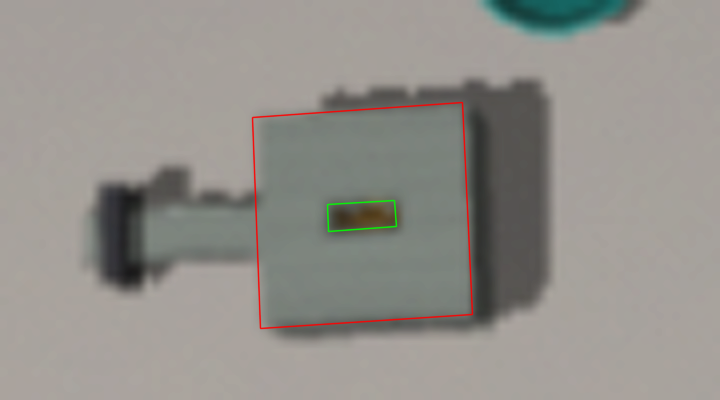

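Green slot box and red top-face box sit on the keyhole (top px ~(203,212)), so the lock is near (0.563, 0.169). Now its yaw, from the deck's front edge in the top image, and the stand's yaw from its edges.

```bash
python3 - <<'E'
from h import *
g=cv2.GaussianBlur(cv2.cvtColor(cv2.imread("pics/top0.png"),cv2.COLOR_BGR2GRAY),(3,3),0).astype(float)
def edge(P,Q,z,rng,sign,n=60,h=6):
    # strongest gradient across the predicted line P-Q (world xy at height z)
    pts=[]
    for t in np.linspace(*rng,n):
        w=np.append(P+(Q-P)*t,z);a=proj("top",w);d=proj("top",np.append(P,z))-proj("top",np.append(Q,z));d/=np.linalg.norm(d);nn=np.array([-d[1],d[0]])
        s=np.arange(-h,h+.1,.25);m=(a+s[:,None]*nn).astype(np.float32)
        v=cv2.remap(g.astype(np.float32),m[None,:,0],m[None,:,1],1)[0];gr=np.abs(np.gradient(v))
        k=gr.argmax();pts.append(back("top",a+s[k]*nn,z)[:2])
    pts=np.float32(pts);l=cv2.fitLine(pts,cv2.DIST_HUBER,0,.0005,.01).ravel()
    nrm=np.array([-l[1],l[0]]);return l,np.abs((pts-l[2:])@nrm).mean()
R=lambda s:np.array([[np.cos(s),-np.sin(s)],[np.sin(s),np.cos(s)]])
def rep(name,c,s,a,b,z,off=0):
    c=np.array(c)
    for nm,p,q in(("front",(-a,b),(-a,-b)),("rear",(a,b),(a,-b)),("left",(-a,b),(a,b)),("right",(-a,-b),(a,-b))):
        l,r=edge(c+R(s)@p,c+R(s)@q,z,(.08,.92),0)
        ang=np.degrees(np.arctan2(l[1],l[0]))
        ang=(ang+(90 if nm in("front","rear") else 0)+90)%180-90
        print(name,nm,"yaw",round(float(ang),2),"res mm",round(float(r*1e3),2),"pt",np.round(l[2:],4))
rep("stand",(.536,-.303),.05,.0275,.085,.03)
rep("unit",(.608,.171),.04,.12,.15,.1)
rep("lock",(.563,.169),.04,.028,.028,.13)
E
```

```text
stand front yaw 2.81 res mm 0.6 pt [ 0.5062 -0.3042]
stand rear yaw 2.16 res mm 1.76 pt [ 0.5694 -0.2913]
stand left yaw 1.46 res mm 0.4 pt [ 0.5407 -0.2128]
stand right yaw 8.33 res mm 3.02 pt [ 0.5432 -0.3917]
unit front yaw 4.93 res mm 4.92 pt [0.483  0.1556]
unit rear yaw 1.74 res mm 4.18 pt [0.7274 0.1937]
unit left yaw 4.21 res mm 2.93 pt [0.6102 0.3179]
unit right yaw 1.97 res mm 0.54 pt [0.585  0.0201]
lock front yaw -0.44 res mm 0.3 pt [0.5309 0.1661]
lock rear yaw 8.56 res mm 0.93 pt [0.5939 0.1734]
lock left yaw 3.04 res mm 2.14 pt [0.5681 0.1966]
lock right yaw 0.79 res mm 0.41 pt [0.5661 0.1396]
```

```bash
python3 -m jog '[[[0.003,0.005,0.1],0,0.3],[[0.003,0.005,0.2],0,0.3],[[0.003,0.005,0.25],0,0.3],[[0.003,0.005,0.25],0,0.3]]' 30
python3 -m jog '[[[0,0,0],0,1],[[0,0,0],0,1],[[0,0,0],0,1],[[0,0,0],0,1],[[0,0,0],0,1],[[0,0,0],0,1]]' 40
```

```text
time: 2.65
tool_pos: [0.5344, -0.2453, 0.2288]
tool_rot: [-3.139, -0.002, 1.62]
contact_force: [-0.2, 0.3, 0.8]
opening: 0.0644
grip_force: 0.0
time: 3.4
tool_pos: [0.5352, -0.2447, 0.2299]
tool_rot: [-3.141, -0.0, 1.622]
contact_force: [-4.5, 0.2, 0.2]
opening: 0.01
grip_force: 40.0
```

```bash
python3 -m jog '[[[0,-0.004,-0.03],0,1],[[0,-0.004,-0.1],0,1],[[0,-0.004,-0.2],0,1],[[0,-0.004,-0.3],0,1],[[0,-0.004,-0.4],0,1],[[0.2,0.04,-0.4],0.004,1],[[0.4,0.07,-0.4],0.004,1],[[0.5,0.07,-0.4],0.004,1],[[0.5,0.07,-0.4],0.004,1]]'
python3 -m jog '[[[0.15,0.02,0],0,1],[[0.3,0.02,0],0,1],[[0.44,0.02,0],0,1],[[0.53,0.02,0],0,1],[[0.53,0.02,0],0,1],[[0.53,0.02,0],0,1]]'
python3 - <<'E'
from h import *
from cell import observe,models
im={c:cams.read_camera(c) for c in("scene","top")}
for c in im: cv2.imwrite(f"pics/{c}1.png",im[c][:,:,::-1])
s=observe();print(s["time"],s["tool_pos"],s["tool_rot"],s["qpos"],s["contact_force"])
for c in im:
  for n in("key","key_grip","lock_face","spare_round","spare_stub"):
    print(c,n,[(np.round(d["position"],4).tolist(),round(d["confidence"],2)) for d in models.pinpoint(n,c)][:2])
w=(300,40,100,110);z=5
o=[]
g=cv2.imread("pics/scene1.png")[40:150,295:375]
cv2.imwrite("pics/held1.png",cv2.resize(g,None,fx=5,fy=5,interpolation=cv2.INTER_CUBIC))
E
```

```text
time: 4.53
tool_pos: [0.5528, -0.0402, 0.3909]
tool_rot: [3.141, -0.0, 1.613]
contact_force: [-0.4, -1.1, -0.7]
opening: 0.0099
grip_force: 40.0
time: 5.28
tool_pos: [0.5533, 0.1676, 0.3901]
tool_rot: [3.141, 0.001, 1.608]
contact_force: [0.1, -0.3, -1.0]
opening: 0.0097
grip_force: 40.0
5.375 [0.55337062 0.16713236 0.39006024] [3.14146931e+00 4.84572918e-04 1.60717294e+00] [ 1.60881571e-01  4.50742935e-01  1.39666833e+00 -5.15753506e-04
  1.29411922e+00  1.24645797e-01] [ 0.54037802  0.06011175 -1.29177355]
scene key [([0.5524, 0.1701, 0.1692], 0.54)]
scene key_grip [([0.5492, 0.1638, 0.2327], 0.49), ([0.6091, 0.1702, 0.0017], 0.44)]
scene lock_face [([0.5624, 0.1692, 0.1308], 0.87)]
scene spare_round [([0.5423, -0.3595, 0.0077], 0.81)]
scene spare_stub [([0.5379, -0.3021, 0.0101], 0.65), ([0.5521, 0.1672, 0.2323], 0.27)]
top key []
top key_grip []
top lock_face [([0.5594, 0.167, 0.1226], 0.72), ([0.6061, 0.1701, -0.0016], 0.24)]
top spare_round [([0.5353, -0.3619, 0.0109], 0.44), ([0.5594, 0.1672, 0.1233], 0.34)]
top spare_stub [([0.5375, -0.3059, 0.0144], 0.64)]
```

View pics/held1.png

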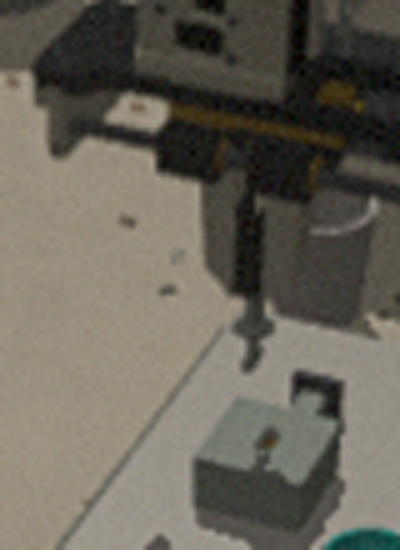

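Key is held upright over the lock: collar at scene px ~(345.8,105.2), blade tip ~(345,113.6), keyhole ~(348.4,128). Next I overlay the predicted key and slot in this same view, so the camera bias cancels.

```bash
cat > ov.py <<'E'
from h import *
import sys
def overlay(img,out,tcp,yaw,lock,lyaw,win=(318,85,62,62),z=9):
    u0,v0,W,H=win
    im=cv2.convertScaleAbs(cv2.resize(cv2.imread(img)[v0:v0+H,u0:u0+W],None,fx=z,fy=z,interpolation=cv2.INTER_CUBIC),alpha=1.5)
    kz=tcp[2]-.22; t=np.linspace(0,2*np.pi,24,endpoint=False); a=yaw-np.pi/2
    clean=im.copy()
    for h in(.02,.024): box(im,"scene",tcp,a,[(.01*np.cos(q),.01*np.sin(q),kz+h) for q in t],(0,0,255),z,u0,v0)
    for h in(0,.007): box(im,"scene",tcp,a,rect(.0025,.008,kz+h),(0,255,255),z,u0,v0)
    box(im,"scene",lock,lyaw,rect(.0035,.009,.13),(0,255,0),z,u0,v0)
    box(im,"scene",lock,lyaw,rect(.028,.028,.13),(0,255,0),z,u0,v0)
    cv2.imwrite(out,cv2.resize(np.hstack([clean,im]),(800,800*H//(2*W))))
E
python3 - <<'E'
from ov import *
for p,zz in(((345.8,105.2),.192),((345,113.6),.17),((348.4,128),.13)): print(back("scene",p,zz))
overlay("pics/scene1.png","pics/ov1.png",np.array([.5534,.1672,.39]),1.607,np.array([.563,.169]),.035)
E
```

```text
[0.55753233 0.16352938 0.192     ]
[0.55731601 0.1612196  0.17      ]
[0.56695709 0.16322726 0.13      ]
```

View pics/ov1.png

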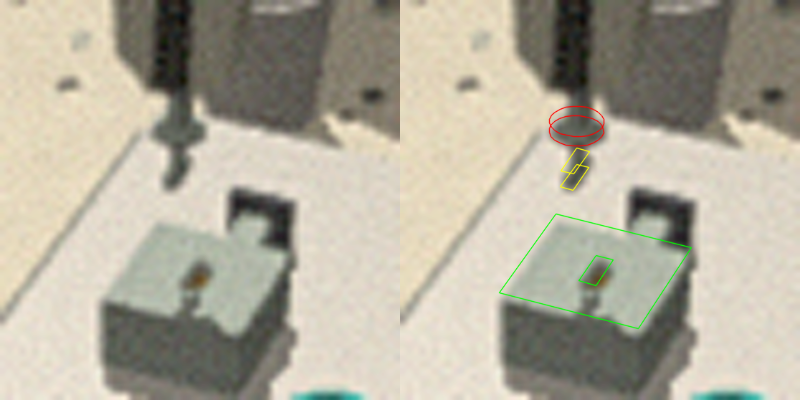

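```bash
python3 -m jog '[[[0.001,0.024,0.04],0,1],[[0.001,0.024,0.07],0,1],[[0.001,0.024,0.08],0,1],[[0.001,0.024,0.088],0,1],[[0.001,0.024,0.09],0,1],[[0.001,0.024,0.09],0,1]]' 50
python3 - <<'E'
from ov import *
from cell import observe
cv2.imwrite("pics/scene2.png",cams.read_camera("scene")[:,:,::-1]);s=observe();print(s["tool_pos"],s["contact_force"])
overlay("pics/scene2.png","pics/ov2.png",s["tool_pos"],s["tool_rot"][2],np.array([.563,.168]),.035,(325,95,45,50),9)
E
```

```text
time: 6.62
tool_pos: [0.5627, 0.1693, 0.3542]
tool_rot: [3.141, 0.0, 1.609]
contact_force: [0.6, 0.7, 0.1]
opening: 0.0098
grip_force: 50.0
[0.56269118 0.16934879 0.35425197] [-0.51771461  0.66191784 -0.73845723]
```

View pics/ov2.png

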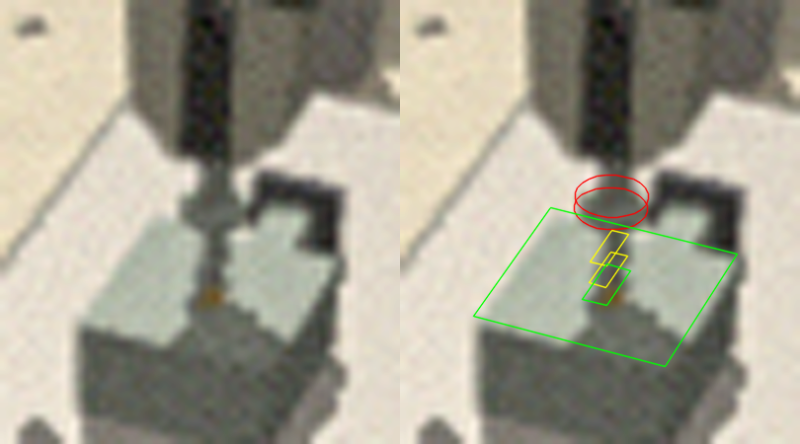

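Key tip is ~4 mm above the face. The collar matches its prediction, but the lock shows ~0.5 px right and down of its box, so the slot is about 1 mm +x and 2 mm -y. I'll correct for that and touch down gently.

```bash
python3 -m jog '[[[-0.005,0.003,0],0,1],[[-0.005,0.003,0.005],0,1],[[-0.005,0.003,0.01],0,1],[[-0.005,0.003,0.0125],0,1],[[-0.005,0.003,0.015],0,1],[[-0.005,0.003,0.0175],0,1],[[-0.005,0.003,0.0175],0,1]]' 50
```

```text
time: 7.55
tool_pos: [0.5639, 0.1674, 0.3468]
tool_rot: [-3.141, 0.0, 1.609]
contact_force: [-0.3, -0.7, -0.1]
opening: 0.0099
grip_force: 50.0
```

```bash
python3 -m jog '[[[0,0,0.0025],0,1],[[0,0,0.005],0,1],[[0,0,0.0075],0,1],[[0,0,0.01],0,1],[[0,0,0.0125],0,1],[[0,0,0.0125],0,1]]' 60
```

```text
time: 8.3
tool_pos: [0.5639, 0.1674, 0.3417]
tool_rot: [-3.141, 0.0, 1.609]
contact_force: [-0.4, 0.6, -1.4]
opening: 0.0095
grip_force: 60.0
```

```bash
python3 -m jog '[[[0,0,0.004],0,1],[[0,0,0.008],0,1],[[0,0,0.012],0,1],[[0,0,0.016],0,1],[[0,0,0.02],0,1],[[0,0,0.024],0,1],[[0,0,0.024],0,1]]' 60
```

```text
time: 9.18
tool_pos: [0.5639, 0.1674, 0.3314]
tool_rot: [-3.141, 0.0, 1.609]
contact_force: [-0.7, 0.5, -1.3]
opening: 0.0099
grip_force: 60.0
```

```bash
python3 - <<'E'
from ov import *
from cell import observe
cv2.imwrite("pics/scene3.png",cams.read_camera("scene")[:,:,::-1]);s=observe();print(s["tool_pos"],s["contact_force"])
overlay("pics/scene3.png","pics/ov3.png",s["tool_pos"],s["tool_rot"][2],np.array([.564,.167]),.035,(325,95,45,50),9)
E
```

```text
[0.56396425 0.16734412 0.33147625] [-0.80471411  0.51770459 -1.93521226]
```

View pics/ov3.png

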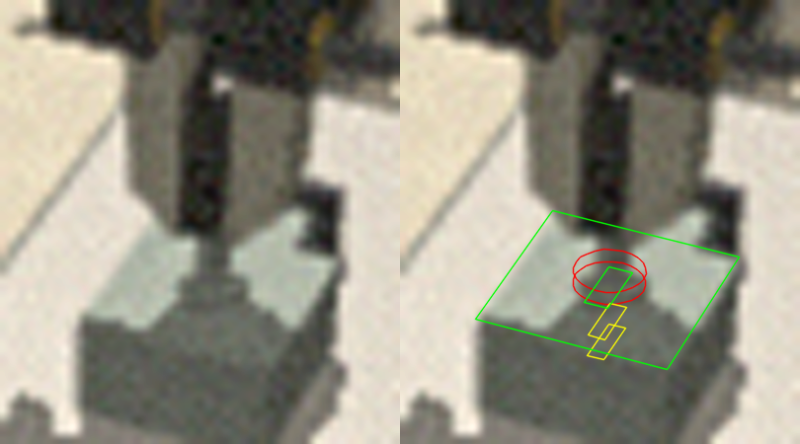

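The collar is at scene px ~(349,127), right at the lock face, and the key has not slipped. I'll push down until it seats.

```bash
python3 -m jog '[[[0,0,0.002],0,1],[[0,0,0.004],0,1],[[0,0,0.006],0,1],[[0,0,0.006],0,1]]' 60
```

```text
time: 9.72
tool_pos: [0.5639, 0.1674, 0.3298]
tool_rot: [-3.141, 0.0, 1.609]
contact_force: [-1.9, -0.4, -0.2]
opening: 0.0099
grip_force: 60.0
```

```bash
python3 -m jog '[[[0,0,0.002],0,1],[[0,0,0.004],0,1],[[0,0,0.006],0,1],[[0,0,0.006],0,1]]' 60
```

```text
time: 10.22
tool_pos: [0.5636, 0.1674, 0.3297]
tool_rot: [3.14, 0.0, 1.609]
contact_force: [-6.9, -1.4, 13.4]
opening: 0.0097
grip_force: 60.0
```

```bash
python3 -m jog '[[[0,-0.002,0.002],0,1],[[0,-0.002,0.002],0.04,1],[[0,-0.002,0.002],0.08,1],[[0,-0.002,0.002],0.12,1],[[0,-0.002,0.002],0.16,1],[[0,-0.002,0.002],0.2,1],[[0,-0.002,0.002],0.2,1]]' 60; python3 -c "
from cell import observe;print(observe()['torque'])"
```

```text
time: 11.1
tool_pos: [0.563, 0.1676, 0.3297]
tool_rot: [3.139, -0.002, 0.979]
contact_force: [-6.4, -0.2, 17.5]
opening: 0.0096
grip_force: 60.0
[-0.02069666  1.46705956 -0.00434262]
```

```bash
python3 -m jog '[[[-0.002,-0.003,0],0,1],[[-0.002,-0.003,0],0.05,1],[[-0.002,-0.003,0],0.1,1],[[-0.002,-0.003,0],0.15,1],[[-0.002,-0.003,0],0.2,1],[[-0.002,-0.003,0],0.25,1],[[-0.002,-0.003,0],0.29,1],[[-0.002,-0.003,0],0.31,1],[[-0.002,-0.003,0],0.31,1]]' 60; python3 - <<'E'
from ov import *
from cell import observe
cv2.imwrite("pics/scene4.png",cams.read_camera("scene")[:,:,::-1]);s=observe();print(s["tool_pos"],s["tool_rot"],s["contact_force"],s["torque"])
overlay("pics/scene4.png","pics/ov4.png",s["tool_pos"],s["tool_rot"][2],np.array([.564,.167]),.035,(325,95,45,50),9)
E
```

```text
time: 12.22
tool_pos: [0.5622, 0.1676, 0.3297]
tool_rot: [-3.141, -0.005, 0.006]
contact_force: [-4.6, -0.2, 16.3]
opening: 0.0097
grip_force: 60.0
[0.56218537 0.16760656 0.32971482] [-3.14065353 -0.00540212  0.00679306] [-4.1677309   0.77367208 15.35563121] [0.07659508 0.89994907 0.05002124]
```

View pics/ov4.png

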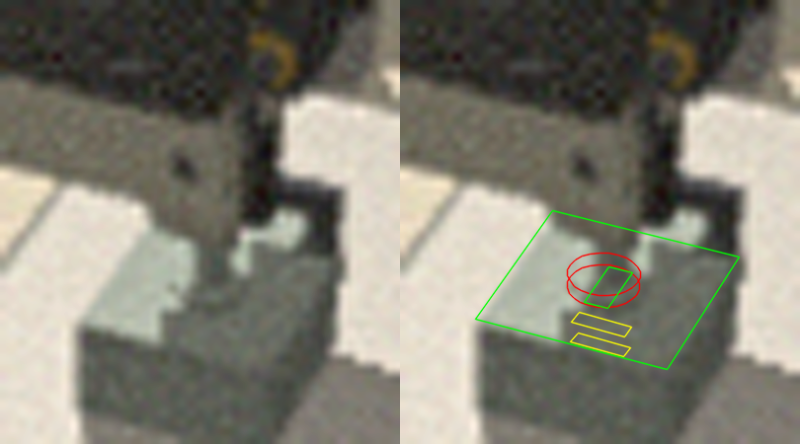

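The collar is on the face at scene px ~(349,127), and the gripper and key have turned about 92°. I'll turn on until the torque shows the stop.

```bash
python3 -m jog '[[[-0.002,0,0],0.02,1],[[-0.002,0,0],0.04,1],[[-0.002,0,0],0.05,1],[[-0.002,0,0],0.05,1]]' 60; python3 -c "
from cell import observe;s=observe();print(s['tool_rot'],s['torque'],s['qpos'])"
```

```text
time: 12.78
tool_pos: [0.5617, 0.1676, 0.3297]
tool_rot: [-3.14, -0.007, -0.15]
contact_force: [-2.0, 0.6, 13.6]
opening: 0.0098
grip_force: 60.0
[-3.13955208 -0.00652149 -0.15043969] [0.07769332 0.47111018 0.10570593] [ 1.59189951e-01  5.16934275e-01  1.46145394e+00 -4.76117173e-05
  1.15637130e+00  1.88043833e+00]
```

```bash
python3 -m jog '[[[0,0,0],0.015,1],[[0,0,0.002],0.03,1],[[0,0,0.002],0.03,1]]' 60; python3 -c "
from cell import observe;s=observe();print(s['tool_rot'],s['torque'],s['contact_force'])"
```

```text
time: 13.15
tool_pos: [0.5617, 0.1676, 0.3297]
tool_rot: [-3.139, -0.007, -0.244]
contact_force: [-4.3, -0.8, 18.4]
opening: 0.0095
grip_force: 60.0
[-3.13884224 -0.00691194 -0.24439673] [0.00946185 0.83298828 0.28007682] [-4.32301073 -0.83321183 18.38477293]
```

```bash
python3 -m jog '[[[0,0,0],0.01,1],[[0,0,0],0.01,1],[[0,0,0],0.01,1],[[0,0,0],0.01,1]]' 60; python3 - <<'E'
from h import *
from cell import observe,models
s=observe();print(s['tool_rot'],s['torque'],s['contact_force'])
cv2.imwrite("pics/scene5.png",cams.read_camera("scene")[:,:,::-1])
for n in("jar","spare_round","spare_stub","key"): print(n,[(np.round(d["position"],3).tolist(),round(d["confidence"],2)) for d in models.pinpoint(n,"scene")][:2])
im=cv2.imread("pics/scene5.png");cv2.imwrite("pics/fin.png",cv2.resize(im[80:180,300:440],None,fx=5.6,fy=5.6,interpolation=cv2.INTER_CUBIC))
E
```

```text
time: 13.65
tool_pos: [0.5618, 0.1676, 0.3297]
tool_rot: [-3.139, -0.007, -0.275]
contact_force: [-3.6, -0.4, 17.1]
opening: 0.0095
grip_force: 60.1
[-3.13855109 -0.00720095 -0.27516125] [0.00701168 0.73232394 0.41043632] [-3.593487   -0.39311478 17.08636241]
jar [([0.674, 0.246, 0.102], 0.92)]
spare_round [([0.54, -0.362, 0.01], 0.63)]
spare_stub [([0.535, -0.302, 0.008], 0.6)]
key [([0.564, 0.17, 0.108], 0.6)]
```

View pics/fin.png

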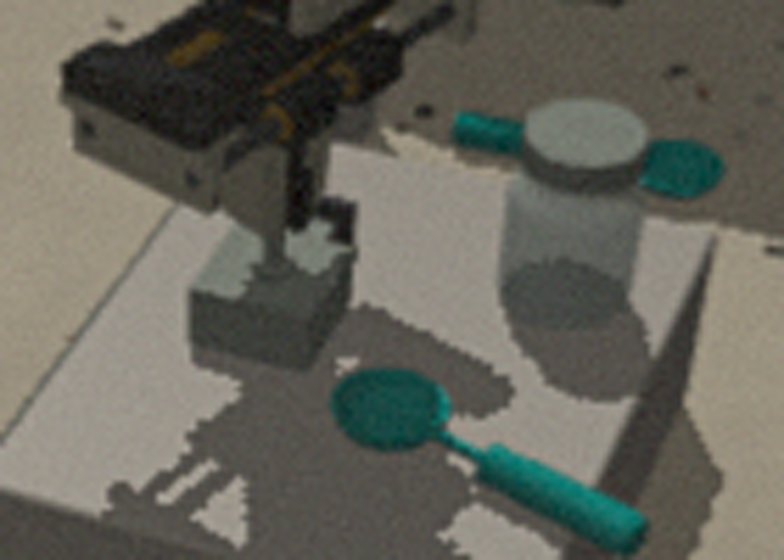

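Key is home: its collar is on the lock at scene px ~(349,128). The jar still stands, the spares are in the stand, and the turning torque is steady at the stop (0.41 N m). Handing in.

```bash
python3 -c "
from cell import robot;print(robot.hand_in())"
```

```text
the job is handed in; nothing more can be done
None
```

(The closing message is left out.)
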